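Empty the belt finisher's catch tray

TASK

Raise the finisher's stiff guard to about 70 degrees open and leave it standing there, then reach in under it and collect the two finished hammer heads from the sloping catch tray into the grey tote. Set each head down gently, without dropping it, lying flat on the tote's floor beside the head already there and not on top of anything; leave the plain square offcut in the tray and do not disturb the head already in the tote or the other things on the bench.

Things in the scene. Friction and masses are not known exactly. Their poses are not given: they have to be found in the camera images.
- tray: dark steel catch tray of the belt finisher, an open box 180 (x) x 340 (y) x 45 (z), walls and floor 5 thick, fixed. Its frame is tilted: x climbs away from the robot at 0.35 rad (20 degrees), z is normal to the tray floor; origin: centre of the underside, inner floor at z = 5. The finisher's housing (320 wide, top about 150 above the bench) stands behind it, a motor on its -y side.
- guard (a joint): angle of the guard in rad above the tray's rim: 0 shut (parallel to the tray floor), grows as its edge nearest the robot is raised, stop at 1.9; a stiff friction hinge along the tray's y at the tray's high far rim, it stays where it is left
- guard_hinge (a point): middle of the guard's hinge line, which runs along the tray's y axis; in the tray frame at (88, 0, 47). The guard is a grille of thin steel bars in a dark steel frame, 7 thick, 340 wide, reaching 186 from the hinge
- guard_bar (a point): middle of the guard's handle: a round steel bar 12 thick, 140 long, parallel to the hinge and 228 from it, 42 clear in front of the guard's edge and (shut) about 50 above the bench; carried by an arm at each end
- head_a: bright steel cross-peen hammer head, no handle, lying along its x: 110 long (x = -52, round 32 mm face, to x = +58, wedge-shaped peen), square cheeks 44 long, 34 wide (y), 32 high in the middle, about 0.5 kg; origin: centre of the underside of the cheeks, z up. In the tray at the start, its length roughly up the slope.
- head_b: bright steel cross-peen hammer head, no handle, lying along its x: 110 long (x = -52, round 32 mm face, to x = +58, wedge-shaped peen), square cheeks 44 long, 34 wide (y), 32 high in the middle, about 0.5 kg; origin: centre of the underside of the cheeks, z up. In the tray at the start, the same as the other.
- offcut: plain square steel bar offcut, 80 (x) x 30 x 30, about 0.5 kg; origin: centre of its underside. In the tray among the heads; stays there.
- tote: grey plastic open tote, 240 (x) x 260 (y) x 62 high, walls and floor 4 thick, fixed; origin: centre of its underside, inner floor at z = 4
- head_done: bright steel cross-peen hammer head, no handle, lying along its x: 110 long (x = -52, round 32 mm face, to x = +58, wedge-shaped peen), square cheeks 44 long, 34 wide (y), 32 high in the middle, about 0.5 kg; origin: centre of the underside of the cheeks, z up. Already in the tote, along the wall farthest from the robot; stays there.
- glue: white glue bottle, 56 across, 150 high; origin: centre of its underside; bystander
- spray: bare aluminium can, 64 across, 170 high; origin: centre of its underside; bystander
- wrench: steel wrench lying flat, 170 long; origin: centre of its underside; bystander
- sandblock: wooden sanding block, 120 x 60 x 34; origin: centre of its underside; bystander
- mug: white mug, 80 across, 90 high, handle at +y; origin: centre of its underside; bystander
Mind the look-alikes: they are no part of the job. What is shaped like the head_b but orange is not meant. Leave any red look-alike of the head_a alone.

How it is judged:
On the way:
1. the guard stands at about 70 degrees (62 to 78), still with both heads and the offcut in the tray (value of joint guard between 1.08 and 1.36 rad and x of head_a in the frame of tray between -0.09 and 0.09 m and y of head_a in the frame of tray between -0.17 and 0.17 m and z of head_a in the frame of tray between -0.01 and 0.04 m and x of head_b in the frame of tray between -0.09 and 0.09 m and y of head_b in the frame of tray between -0.17 and 0.17 m and z of head_b in the frame of tray between -0.01 and 0.04 m and x of offcut in the frame of tray between -0.09 and 0.09 m and y of offcut in the frame of tray between -0.17 and 0.17 m and z of offcut in the frame of tray between -0.01 and 0.04 m), for 0.3 s.
At the end, for the whole second after the job is handed in: The guard stands between 62 and 78 degrees open; both hammer heads lie at rest in the tote, level within 11 degrees, resting on its floor and not stacked (underside centre less than 26 mm above the tote's underside); the offcut is at rest in the tray (value of joint guard between 1.08 and 1.36 rad and x of head_a in the frame of tote between -0.115 and 0.115 m and y of head_a in the frame of tote between -0.125 and 0.125 m and z of head_a in the frame of tote between -0.01 and 0.026 m and angle between head_a's own x axis and vertical between 1.37 and 1.77 rad and linear speed of each of head_a, head_b, offcut below 0.02 m/s and x of head_b in the frame of tote between -0.115 and 0.115 m and y of head_b in the frame of tote between -0.125 and 0.125 m and z of head_b in the frame of tote between -0.01 and 0.026 m and angle between head_b's own x axis and vertical between 1.37 and 1.77 rad and x of offcut in the frame of tray between -0.09 and 0.09 m and y of offcut in the frame of tray between -0.17 and 0.17 m and z of offcut in the frame of tray between -0.01 and 0.04 m); the robot touches nothing.
It fails at once if a hammer head is dropped or thrown into the tote (it moves faster than 0.45 m/s inside it, which is a fall of 10 mm) (x of head_a in the frame of tote between -0.115 and 0.115 m and y of head_a in the frame of tote between -0.125 and 0.125 m and z of head_a in the frame of tote below 0.045 m and linear speed of head_a above 0.45 m/s).
It fails at once if a hammer head is dropped or thrown into the tote (it moves faster than 0.45 m/s inside it, which is a fall of 10 mm) (x of head_b in the frame of tote between -0.115 and 0.115 m and y of head_b in the frame of tote between -0.125 and 0.125 m and z of head_b in the frame of tote below 0.045 m and linear speed of head_b above 0.45 m/s).
It fails at once if the head already in the tote is shifted more than 30 mm (distance of head_done from where it was at the start of the episode above 0.03 m).
It fails at once if a bystander is shifted more than 40 mm (distance of any of glue, spray, wrench, sandblock, mug from where it was at the start of the episode above 0.04 m).
It also fails if it takes over 72 s, if anything falls off the work surface, if the arm or the gripper's body presses on something with over 40 N, if the wrist force passes 120 N, or if a joint passes its speed limit or range.

ROBOT

A 6-joint arm with a two-finger parallel gripper is mounted at the origin on the work surface. World frame = base frame: x ahead of the robot, y to its left, z up, the work surface at z = 0. Lengths are in m, angles in rad, forces in N, time in s.
With the tool pointing down it reaches from about 0.35 to 0.975 m from the base axis. Payload 4.9 kg.
Tool frame: the origin (TCP) lies at the very end of the fingers, on their centre line; the grasp point (between the pads) lies ctrl.hold_point_z behind it (ctrl.hold_point_z is the distance from the TCP to the grasp point, in m); z points along the fingers, y is the line along which they close (so a half turn about z gives the same grasp; the last joint's range is limited). The gripper opens to 85 mm and grips with 20 to 120 N. Pads are 22 mm wide; open, the fingers measure 114 mm over their backs; the gripper's body (76 mm by 85 mm) begins 54 mm behind the grasp point. The pads swing forward as they close: fully open they stand 13 mm farther back than shut.
Start: joints at [1.19, 0.053, 1.613, -0, 1.476, -0.119], TCP at [0.162, 0.604, 0.231] pointing down, gripper open.
Joint ranges: [-3.01, 3.01], [-1.01, 2.22], [0.06, 2.58], [-1.02, 4.17], [0.09, 2.62], [-3.14, 3.14]. Speed limits (rad/s): [2.57, 2.57, 3.14, 3.14, 3.14, 3.14].

INTERFACE

Orientations are given as a rotation vector (axis times angle).
In Python, from station import ctrl gives the robot as it stands. The module is installed in compiled form; this text tells all that it offers.
- The arm moves only by the tool jog_arm, never from a script. Its argument "deltas" is a list of rows, each a list of 3 entries, a list of its own where there are three numbers: the closure, from -1 (fully open) to 1 (shut), then the shift along the world's x, y, z scaled (see below), then the turn, a rotation vector about the world's x, y, z scaled (see below). A call has 1 to 12 rows; each row is the pose to reach, as a shift and turn from the pose commanded when the call began, turning the shorter way round; what a row does not reach only later rows make up. The controller multiplies each number of a shift by 0.4 m and each number of a turn by 180 degrees. A row lasts 1/12 s, in which the tool goes at most 41.7 mm and 7.16 degrees, less where a joint would pass 70% of its speed; a pose out of reach is approached as far as the arm can. A call with a number of a shift or a turn outside -1 to 1 is refused whole. A call with a gripper value outside its range is refused whole. The fingers move at their own pace and stop on an object; "squeeze" is the grip in N (left out, the last holds). Time passes only in rows, so rows that repeat a pose let the fingers close. It gives the time, the measured TCP pose, the force, the opening and the grip force at its end, in the units of the state.
- ctrl.get_obs(): the state, without advancing time (a new reading comes with each control period).
- ctrl.get_image(name): name is "scene" or "top" or "wrist"; returns the picture (384x512x3 uint8, red, green, blue); there is no depth.
- ctrl.get_calibration(name): a dict with "K" (3x3 intrinsics, pixels), "extrinsics" (4x4, takes a point from world to camera coordinates). Camera axes: x right, y down, z forward; pixel columns grow to the right and rows downward; lengths in m; the calibration is good to about 2 mm. The wrist camera is an equidistant fisheye: a pixel r from the principal point sees the ray r / f radians off the axis. A picture is of the moment at which its call begins: read the wrist's pose just before it. get_calibration takes no time and is no camera call; for the wrist camera it gives the pose at the moment of the call.
- ctrl.finish_job(): hands the job in; it is judged then, once.
The state is a dict: "t": time; "q": joint angles; "dq": joint speeds; "effort": joint torques, N m; "tool_pos": TCP position; "tool_rot": TCP orientation; "contact_force": force on the tool from outside, world axes, zero at the start; "wrist_torque": the same for the moment, N m; "opening": finger opening in m; "grip_force": force on a finger pad.
Only numpy, scipy, OpenCV 4.12 (cv2) and the standard library are available. Lean on these libraries where they do the work, as an engineer would, in place of code of your own. Each camera call takes 0.05 s, during which the arm holds its last target. There are 200 camera calls.

## Working session

There is one attempt and no reset: what is moved stays moved. The work goes in short steps, Python scripts to look and compute and a tool call to move; the robot and the scene stay as the last step left them, time stands still between calls to the robot, and variables do not carry over. Pictures are saved under pics/ and viewed, at most 10 in all, crops included, and the job is handed in when it is done.

Besides the shell and the picture viewer there is one more tool, called after "Emit:" by a JSON object that holds its "api" and its "payload", one argument or row to a line. jog_arm: Moves the arm, as the interface text tells. Its arguments: {"type":"object","properties":{"deltas":{"type":"array","items":{"type":"array"}},"squeeze":{"type":"number"}},"required":["deltas"]}

```bash
mkdir -p pics; python3 - <<'E'
from station import ctrl
import cv2,numpy as np
np.set_printoptions(precision=4,suppress=True)
o=ctrl.get_obs();print(o['t'],o['tool_pos'],o['tool_rot'],ctrl.hold_point_z)
for n in("scene","top","wrist"):
    c=ctrl.get_calibration(n);print(n,c['K'].tolist() if hasattr(c['K'],'tolist') else c['K']);print(np.array(c['extrinsics']))
    im=ctrl.get_image(n);cv2.imwrite(f'pics/{n}0.png',im[:,:,::-1])
    np.save(f'pics/{n}0.npy',im)
E
```

```text
0.0 [0.1615 0.6031 0.2301] [-0.4099 -3.1142  0.0032] 0.0187
scene [[374.6106545710383, 0.0, 257.620267770349], [0.0, 374.6106545710383, 184.1702010201325], [0.0, 0.0, 1.0]]
[[-0.7685  0.6398 -0.0106  0.4032]
 [ 0.5618  0.6667 -0.4898 -0.18  ]
 [-0.3064 -0.3824 -0.8717  1.3592]
 [ 0.      0.      0.      1.    ]]
top [[464.6373371413332, 0.0, 246.04268058176754], [0.0, 464.6373371413332, 195.15164335996553], [0.0, 0.0, 1.0]]
[[ 0.0269 -0.9995  0.0163 -0.0893]
 [-0.9936 -0.0285 -0.1097  0.4687]
 [ 0.1101 -0.0133 -0.9938  1.4621]
 [ 0.      0.      0.      1.    ]]
wrist [[297.3186396354542, 0.0, 254.88036591576795], [0.0, 297.3186396354542, 197.01602377695983], [0.0, 0.0, 1.0]]
[[ 0.2587  0.9659 -0.0013 -0.623 ]
 [ 0.9305 -0.2489  0.2689 -0.0364]
 [ 0.2594 -0.0708 -0.9632  0.3793]
 [ 0.      0.      0.      1.    ]]
```

```bash
python3 - <<'E'
import cv2
a=cv2.imread('pics/top0.png')
cv2.imwrite('pics/top0b.png',cv2.resize(a,(800,600),interpolation=cv2.INTER_CUBIC))
a=cv2.imread('pics/scene0.png')
cv2.imwrite('pics/scene0b.png',cv2.resize(a,(800,600),interpolation=cv2.INTER_CUBIC))
E
```

```text
(no output)
```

View pics/top0b.png

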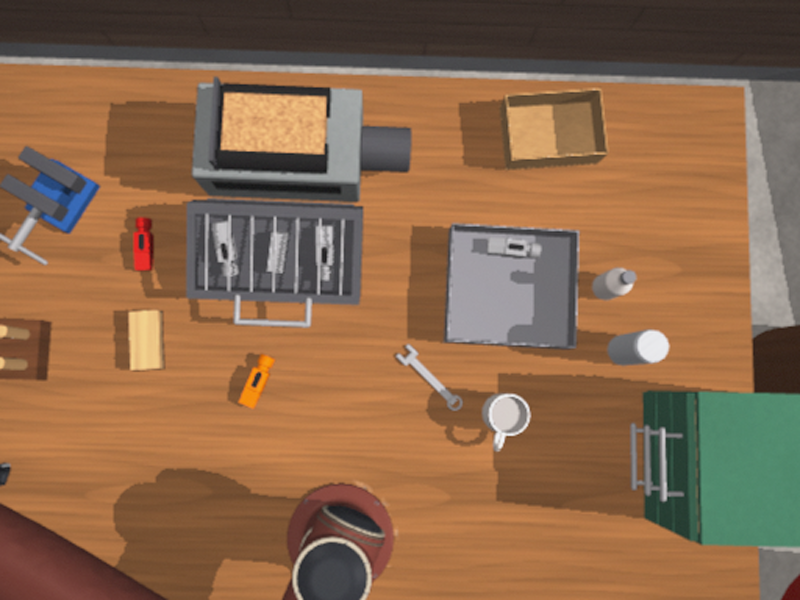

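View pics/scene0b.png

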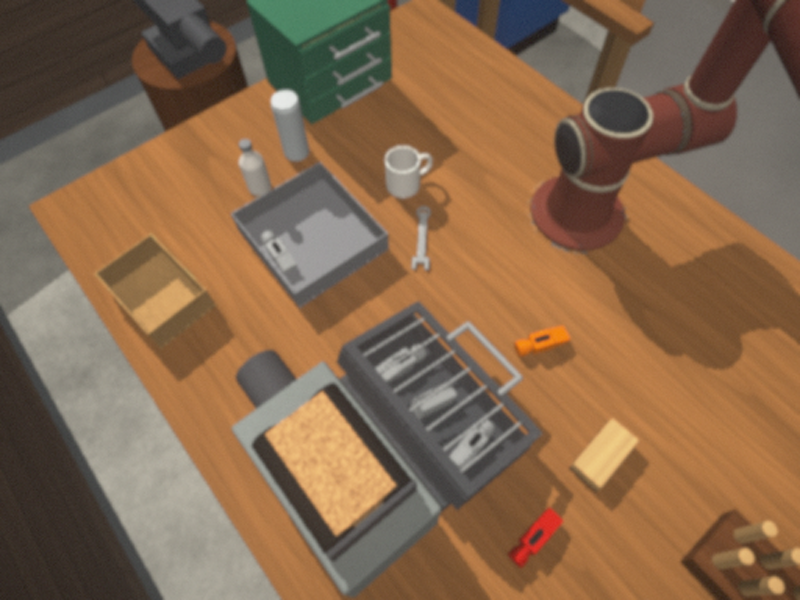

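The top view (800x600) shows the guard handle bar at (237–310, 323), with heads at (227,250) and (325,250) and the offcut between them at (277,250). The tote spans (447–578, 228–347), with the done head at (515,245). In the scene view the bar runs (470,327)–(518,380). Next I'll triangulate the bar, the tote corners and the heads.

```bash
cat > h.py <<'E'
import numpy as np,cv2
from station import ctrl
np.set_printoptions(precision=4,suppress=True)
def ray(cal,px):
    K=np.array(cal['K']);E=np.array(cal['extrinsics']);u,v=px
    x=(u-K[0,2])/K[0,0];y=(v-K[1,2])/K[1,1]
    d=np.array([x,y,1.])
    if cal.get('fish'):
        r=np.hypot(x,y);d=np.array([np.sin(r)*x/max(r,1e-9),np.sin(r)*y/max(r,1e-9),np.cos(r)])
    R=E[:3,:3];d=R.T@d;return -R.T@E[:3,3],d/np.linalg.norm(d)
def onplane(cal,px,p0,n=(0,0,1)):
    c,d=ray(cal,px);n=np.array(n,float);return c+d*(np.dot(np.array(p0)-c,n)/np.dot(d,n))
def tri(*rs):
    A=0;b=0
    for c,d in rs:
        M=np.eye(3)-np.outer(d,d);A=A+M;b=b+M@c
    p=np.linalg.solve(A,b);return p,[np.linalg.norm(np.cross(p-c,d)) for c,d in rs]
def proj(cal,p):
    q=np.array(cal['extrinsics'])@np.append(p,1);q=q[:3]
    K=np.array(cal['K'])
    if cal.get('fish'):
        r=np.hypot(q[0],q[1]);t=np.arctan2(r,q[2]);return np.array([K[0,2]+K[0,0]*t*q[0]/r,K[1,2]+K[1,1]*t*q[1]/r])
    return (K@q)[:2]/q[2]
def cal(n):
    c=dict(ctrl.get_calibration(n));c['fish']=n=='wrist';return c
E
python3 - <<'E'
from h import *
ct,cs,cw=cal('top'),cal('scene'),cal('wrist')
T=np.load('pics/top0.npy');S=np.load('pics/scene0.npy')
def lowsat(im,t=60):
    h=cv2.cvtColor(im,cv2.COLOR_RGB2HSV);return (h[...,1]<t),h[...,2]
# bar in top: columns 155..195 ; in scene rows 
m,v=lowsat(T)
pts=[]
for c in range(156,194,3):
    r=np.arange(200,214);w=m[200:214,c]*1.;pts.append((c,(r*w).sum()/max(w.sum(),1),w.sum()))
print(np.array(pts)[:, 1:].T)
print('top extents', np.where(m[206:208,140:215].any(0))[0][[0,-1]]+140)
m2,_=lowsat(S)
pts2=[]
for r in range(212,242,3):
    c=np.arange(296,340);w=m2[r,296:340]*1.;pts2.append((r,(c*w).sum()/max(w.sum(),1),w.sum()))
print(np.array(pts2))
# eyeballed points
k=.64
def P(a,b): 
    p,e=tri(ray(ct,np.array(a)*k),ray(cs,np.array(b)*k));print(a,p,e)
P((238,323),(470,327));P((309,326),(518,379)) if 0 else None
P((309,325),(470,328));P((237,323),(518,378))   # bar ends -y,+y
P((361,302),(416,306));P((188,298),(541,434))   # near rim corners
P((577,346),(320,167));P((447,344),(386,235));P((451,227),(300,300));P((577,231),(234,214)) # tote top corners
print('cam wrist',-np.array(cw['extrinsics'])[:3,:3].T@np.array(cw['extrinsics'])[:3,3])
for n,im in(('t',T),('s',S)):
    h=cv2.cvtColor(im,cv2.COLOR_RGB2HSV);
    mm=((h[...,1]<45)&(h[...,2]>150)).astype(np.uint8)
    q,l,st,cc=cv2.connectedComponentsWithStats(mm)
    print(n,[(x.round(1).tolist(),s[4]) for x,s in zip(cc[1:],st[1:]) if s[4]>40])
E
```

```text
[[205.5 205.5 205.5 205.5 206.  206.5 206.5 206.5 206.5 206.5 207.  207.
  207. ]
 [  4.    4.    4.    4.    5.    4.    4.    4.    4.    4.    3.    3.
    3. ]]
top extents [150 198]
[[212.     304.       5.    ]
 [215.     307.       5.    ]
 [218.     309.5      6.    ]
 [221.     312.5      6.    ]
 [224.     312.7143   7.    ]
 [227.     310.1     10.    ]
 [230.     309.2727  11.    ]
 [233.     311.1667  12.    ]
 [236.     309.75    16.    ]
 [239.     313.2857  14.    ]]
(238, 323) [0.4427 0.1537 0.2114] [np.float64(0.04574880198817485), np.float64(0.045748801988174916)]
(309, 325) [0.4203 0.0767 0.0589] [np.float64(0.003928446643547747), np.float64(0.0039284466435478265)]
(237, 323) [0.4224 0.2151 0.0666] [np.float64(0.0005526916258503859), np.float64(0.0005526916258502667)]
(361, 302) [ 0.4699 -0.0268  0.0613] [np.float64(0.002665356049028356), np.float64(0.002665356049028461)]
(188, 298) [0.4683 0.3146 0.0708] [np.float64(0.0007102425844866972), np.float64(0.0007102425844867187)]
(577, 346) [ 0.3944 -0.4676  0.0343] [np.float64(0.003839955906292683), np.float64(0.00383
[... 794 characters left out ...]
5)), ([396.5, 179.3], np.int32(202)), ([173.5, 202.8], np.int32(256)), ([417.1, 221.1], np.int32(341)), ([268.7, 235.6], np.int32(209)), ([323.5, 266.6], np.int32(538)), ([424.5, 297.1], np.int32(110)), ([212.1, 360.0], np.int32(198)), ([502.2, 351.0], np.int32(61))]
s [([181.6, 64.3], np.int32(205)), ([258.5, 108.1], np.int32(561)), ([160.3, 107.2], np.int32(187)), ([203.9, 156.5], np.int32(1678)), ([269.3, 158.0], np.int32(146)), ([36.3, 206.7], np.int32(2166)), ([313.8, 226.7], np.int32(224)), ([250.6, 234.8], np.int32(151)), ([102.7, 315.6], np.int32(9274)), ([179.2, 261.9], np.int32(1053)), ([278.7, 254.1], np.int32(173)), ([298.7, 284.0], np.int32(208)), ([274.1, 319.9], np.int32(44))]
```

```bash
python3 - <<'E'
from h import *
ct,cs=cal('top'),cal('scene')
T=np.load('pics/top0.npy')
c,d0=ray(cs,(304,212));_,d1=ray(cs,(312.5,221));n=np.cross(d0,d1)
for px in((152,205.3),(174,206.4),(197,207.3)):
    c2,d2=ray(ct,px);p=c2+d2*(np.dot(c-c2,n)/np.dot(d2,n));print(p)
    print(onplane(ct,px,(0,0,.05)),proj(cs,onplane(ct,px,(0,0,.05))))
# heads through the guard, plane at tray floor top of head: assume tray
b=np.array([.422,.1455,.052]);a=.35;ex=np.array([np.cos(a),0,np.sin(a)]);ez=np.array([-np.sin(a),0,np.cos(a)])
O=b+.140*ex-.047*ez;print('tray O',O,'hinge',O+.088*ex+.047*ez)
for px in((144,156.8),(175.9,161.6),(206.6,160.1)):
    w=onplane(ct,px,O+.037*ez,ez)-O;print(px,'tray',w@ex,w[1])
E
```

```text
[0.4256 0.2126 0.0783]
[0.4279 0.2179 0.05  ] [330.1571 245.8006]
[0.4241 0.1449 0.0786]
[0.4264 0.149  0.05  ] [314.1735 228.7925]
[0.4231 0.0741 0.0805]
[0.4256 0.0769 0.05  ] [298.0592 211.9935]
tray O [0.5696 0.1455 0.0559] hinge [0.6362 0.1455 0.1302]
(144, 156.8) tray 0.016706608133096327 0.09545855039313189
(175.9, 161.6) tray 0.004706932902012061 -0.0022516527323228896
(206.6, 160.1) tray 0.012190812308279163 -0.09662026388859629
```

Emit:
{"api": "jog_arm", "payload": {
  "deltas": [
    [-0.2,[0.575,-1,0],[0,0,-0.416]],
    [-0.2,[0.575,-1,0],[0,0,-0.416]],
    [-0.2,[0.575,-1,0],[0,0,-0.416]],
    [-0.2,[0.575,-1,0],[0,0,-0.416]],
    [-0.2,[0.575,-1,0],[0,0,-0.416]],
    [-0.2,[0.575,-1,0],[0,0,-0.416]],
    [-0.2,[0.575,-1,0],[0,0,-0.416]],
    [-0.2,[0.575,-1,0],[0,0,-0.416]],
    [-0.2,[0.575,-1,0],[0,0,-0.416]],
    [-0.2,[0.575,-1,0],[0,0,-0.416]],
    [-0.2,[0.575,-1,0],[0,0,-0.416]],
    [-0.2,[0.575,-1,0],[0,0,-0.416]]
  ],
  "squeeze": 20
}}

```text
t: 1.15
tool_pos: [0.3941, 0.1986, 0.2312]
tool_rot: [2.228, 2.211, -0.001]
contact_force: [0.3, 0.2, -0.5]
opening: 0.0514
grip_force: 0.0
```

```bash
cat > snap.py <<'E'
import sys,pickle
from h import *
n=sys.argv[1];nm=sys.argv[2] if len(sys.argv)>2 else 'wrist'
c=cal(nm);im=ctrl.get_image(nm);pickle.dump((c,im),open(f'pics/{n}.pkl','wb'));cv2.imwrite(f'pics/{n}.png',cv2.resize(im[:,:,::-1],(800,600),interpolation=cv2.INTER_CUBIC))
o=ctrl.get_obs();print(o['t'],o['tool_pos'],o['tool_rot'],o['q'],o['contact_force'])
E
python3 snap.py w1
```

```text
1.2 [0.3932 0.2006 0.2311] [ 2.2261  2.2159 -0.0007] [ 0.3033 -0.4122  2.0198 -0.0007  1.5341  0.3079] [-0.2637 -0.4276 -0.0576]
```

Emit:
{"api": "jog_arm", "payload": {
  "deltas": [
    [-0.2,[0.075,-0.13,-0.15],[0,0,0]],
    [-0.2,[0.075,-0.13,-0.15],[0,0,0]],
    [-0.2,[0.075,-0.13,-0.15],[0,0,0]],
    [-0.2,[0.075,-0.13,-0.15],[0,0,0]]
  ]
}}

```text
t: 1.53
tool_pos: [0.4202, 0.1515, 0.1688]
tool_rot: [-2.218, -2.22, 0.006]
contact_force: [-0.5, 0.7, -0.1]
opening: 0.0513
grip_force: 0.0
```

```bash
python3 snap.py w2; python3 -c "
import cv2,numpy as np
a=cv2.imread('pics/w1.png');b=cv2.imread('pics/w2.png')
cv2.imwrite('pics/w12.png',np.vstack([cv2.resize(a,(400,300)),cv2.resize(b,(400,300))]))"
```

```text
1.5833 [0.421  0.1524 0.1707] [-2.2174 -2.2231  0.0018] [ 0.1802 -0.349   2.0745  0.0008  1.418   0.1775] [0.8088 0.5528 0.9483]
```

View pics/w12.png

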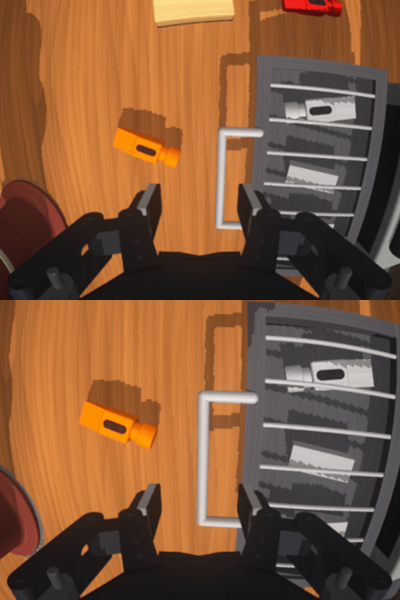

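The bar shows at column ~221 in view 1 (rows 131–226) and column ~204 in view 2 (rows 97–222), in 400-wide pixels. I'll refine it with a brightness mask and triangulate.

```bash
python3 - <<'E'
from h import *
import pickle
L=[]
for n,r0,r1,c0,c1 in(('w1',165,290,268,300),('w2',122,285,245,280)):
    c,im=pickle.load(open(f'pics/{n}.pkl','rb'))
    h=cv2.cvtColor(im,cv2.COLOR_RGB2HSV);m=(h[...,1]<50)&(h[...,2]>120)
    row=[]
    for r in range(r0,r1,6):
        w=np.where(m[r,c0:c1])[0]
        if len(w): row.append((w.mean()+c0,r,len(w)))
    row=np.array(row);print(n,row[[0,len(row)//2,-1]])
    ys=np.where(m[100:320,int(np.median(row[:,0]))])[0]+100;print('rows',ys[0],ys[-1])
    L.append((c,row,ys))
c1,row1,y1=L[0];c2,row2,y2=L[1]
# end point corner (far +y end): outer edge row
for a,b in(((np.interp(y1[0],row1[:,1],row1[:,0]),y1[0]+5),(row2[0,0],y2[0]+7)),((row1[-1,0],y1[-1]),(row2[-1,0],y2[-1]))):
    print(a,b,tri(ray(c1,a),ray(c2,b)))
# line-plane
_,d0=ray(c1,row1[0,:2]);C,d1=ray(c1,row1[-1,:2]);n=np.cross(d0,d1)
for i in(0,len(row2)//2,-1):
    q,d=ray(c2,row2[i,:2]);print(q+d*(np.dot(C-q,n)/np.dot(d,n)), onplane(c2,row2[i,:2],(0,0,.05)))
E
```

```text
w1 [[290.  165.   19. ]
 [282.5 225.   10. ]
 [287.5 285.   24. ]]
rows 164 292
w2 [[266.5 122.   26. ]
 [259.  206.   13. ]
 [266.  284.   27. ]]
rows 117 288
(np.float64(290.0), np.int64(169)) (np.float64(266.5), np.int64(124)) (array([0.4299, 0.2125, 0.0853]), [np.float64(0.0005142066927047769), np.float64(0.0005142066927048163)])
(np.float64(287.5), np.int64(292)) (np.float64(266.0), np.int64(288)) (array([0.4301, 0.0804, 0.1017]), [np.float64(6.95468098413818e-05), np.float64(6.954680984133947e-05)])
[0.4291 0.214  0.0955] [0.4306 0.2131 0.05  ]
[0.4234 0.1668 0.148 ] [0.4243 0.1362 0.05  ]
[0.4302 0.0823 0.0983] [0.4321 0.0517 0.05  ]
```

```bash
python3 - <<'E'
from h import *
import pickle
c1,_=pickle.load(open('pics/w1.pkl','rb'));c2,_=pickle.load(open('pics/w2.pkl','rb'));ct=cal('top')
for a,b,t in(((282.5,163.5),(259,116.5),(150,205.3)),((282.5,292.5),(259,288.5),(198.5,207.4))):
    print(tri(ray(c1,a),ray(c2,b)),tri(ray(c1,a),ray(c2,b),ray(ct,t)))
    for z in(.05,.06,.07):print(z,onplane(c1,a,(0,0,z)),onplane(c2,b,(0,0,z)),onplane(ct,t,(0,0,z)))
E
```

```text
(array([0.4234, 0.2178, 0.0812]), [np.float64(0.0003477602671290895), np.float64(0.0003477602671291495)]) (array([0.4239, 0.2179, 0.0827]), [np.float64(0.0009229687139537389), np.float64(0.0001950573808545609), np.float64(0.0011058432802028837)])
0.05 [0.4261 0.2125 0.05  ] [0.424  0.2179 0.05  ] [0.4277 0.2242 0.05  ]
0.06 [0.4251 0.2142 0.06  ] [0.4239 0.2179 0.06  ] [0.4269 0.2222 0.06  ]
0.07 [0.4242 0.2158 0.07  ] [0.4238 0.2179 0.07  ] [0.4261 0.2203 0.07  ]
(array([0.4242, 0.0822, 0.1052]), [np.float64(2.6071134452426984e-05), np.float64(2.607113445246937e-05)]) (array([0.4245, 0.0691, 0.0855]), [np.float64(0.0018958745845162), np.float64(0.00021436730823943742), np.float64(0.0019244939392407182)])
0.05 [0.4302 0.0446 0.05  ] [0.4249 0.0461 0.05  ] [0.4254 0.0722 0.05  ]
0.06 [0.4291 0.0514 0.06  ] [0.4248 0.0526 0.06  ] [0.4246 0.0713 0.06  ]
0.07 [0.428  0.0582 0.07  ] [0.4247 0.0592 0.07  ] [0.4238 0.0704 0.07  ]
```

Four views agree that the bar is at z ≈ 0.082 and x ≈ 0.424, so the guard starts slightly raised. I'll lower the fingers around the bar.

Emit:
{"api": "jog_arm", "payload": {
  "deltas": [
    [0.2,[0.0,-0.015,0],[0,0,0]],
    [0.2,[0.0,-0.015,0],[0,0,0]],
    [0.2,[0.007,-0.015,-0.07],[0,0,0]],
    [0.2,[0.007,-0.015,-0.14],[0,0,0]],
    [0.2,[0.007,-0.015,-0.21],[0,0,0]],
    [0.2,[0.007,-0.015,-0.27],[0,0,0]],
    [0.2,[0.007,-0.015,-0.27],[0,0,0]],
    [0.2,[0.007,-0.015,-0.27],[0,0,0]]
  ]
}}

```text
t: 2.25
tool_pos: [0.424, 0.1462, 0.0633]
tool_rot: [-2.217, -2.224, 0.002]
contact_force: [-0.2, -0.3, 0.5]
opening: 0.0343
grip_force: 0.0
```

```bash
python3 snap.py w3
```

```text
2.3 [0.4254 0.1464 0.0649] [2.2172 2.2241 0.0026] [ 0.1656 -0.2141  2.1558  0.0001  1.1979  0.1625] [-0.4839 -0.2005  0.8043]
```

View pics/w3.png

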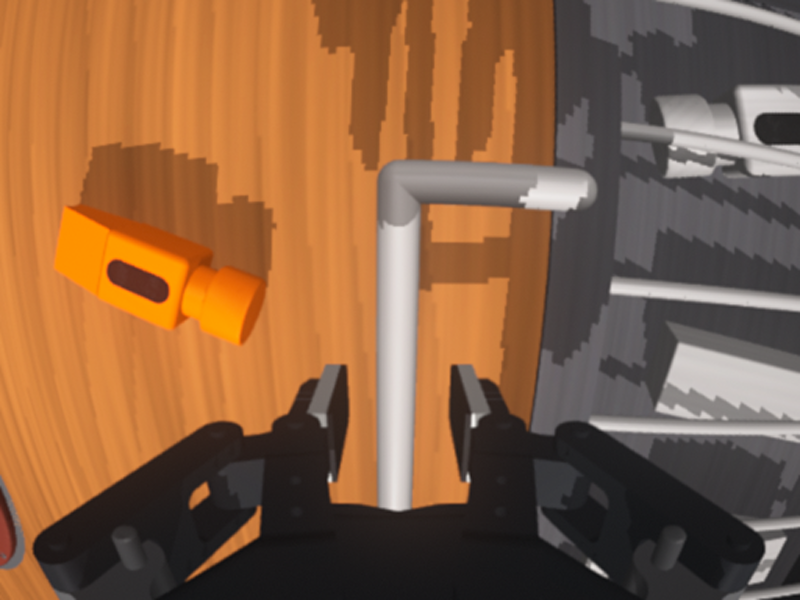

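The bar runs between the fingers, with its centre at about column 398 and the pads at about 335 and 465. I'll go slightly lower and close.

Emit:
{"api": "jog_arm", "payload": {
  "deltas": [
    [0.2,[0,0,-0.018],[0,0,0]],
    [0.2,[0,0,-0.018],[0,0,0]],
    [1,[0,0,-0.018],[0,0,0]],
    [1,[0,0,-0.018],[0,0,0]],
    [1,[0,0,-0.018],[0,0,0]],
    [1,[0,0,-0.018],[0,0,0]],
    [1,[0,0,-0.018],[0,0,0]],
    [1,[0,0,-0.018],[0,0,0]]
  ],
  "squeeze": 60
}}

```text
t: 2.97
tool_pos: [0.4232, 0.1458, 0.056]
tool_rot: [-2.218, -2.221, 0.003]
contact_force: [-4.2, 1.2, 1.6]
opening: 0.0103
grip_force: 58.4
```

```bash
python3 - <<'E'
from h import *
import pickle
c3,im=pickle.load(open('pics/w3.pkl','rb'));c1,_=pickle.load(open('pics/w1.pkl','rb'));c2,_=pickle.load(open('pics/w2.pkl','rb'))
# outer bar edge of +y end on centre line
print(tri(ray(c1,(282.5,163.5)),ray(c2,(259,116.5)),ray(c3,(398/1.5625,160/1.5625))))
o=ctrl.get_obs();print(o['tool_pos'],o['opening'],o['grip_force'],o['contact_force'])
E
```

```text
(array([0.4238, 0.2182, 0.0827]), [np.float64(0.0008273790360551759), np.float64(0.00022153624995484509), np.float64(0.0009534323269387433)])
[0.4232 0.1458 0.056 ] 0.010305955021177923 58.3707457780838 [-4.1779  1.2424  1.623 ]
```

Emit:
{"api": "jog_arm", "payload": {
  "deltas": [
    [1,[-0.004,0,0.025],[0,0,0]],
    [1,[-0.008,0,0.054],[0,0,0]],
    [1,[-0.01,0,0.084],[0,0,0]],
    [1,[-0.0115,0,0.114],[0,0,0]],
    [1,[-0.01,0,0.143],[0,0,0]],
    [1,[-0.008,0,0.173],[0,0,0]],
    [1,[-0.004,0,0.202],[0,0,0]],
    [1,[0.001,0,0.232],[0,0,0]],
    [1,[0.001,0,0.232],[0,0,0]]
  ]
}}

```text
t: 3.72
tool_pos: [0.4254, 0.1458, 0.1519]
tool_rot: [2.219, 2.224, 0.0]
contact_force: [-5.1, 1.1, 2.7]
opening: 0.01
grip_force: 59.7
```

```bash
python3 snap.py t1 top; python3 snap.py s1 scene
```

```text
3.7667 [0.4253 0.1458 0.1513] [2.2191 2.2237 0.0003] [ 0.1644 -0.3266  2.0907  0.0001  1.3774  0.1623] [-4.9723  1.3566  2.6561]
3.8167 [0.4251 0.1458 0.1506] [-2.219  -2.2237  0.    ] [ 0.1644 -0.3262  2.0915  0.0001  1.3763  0.1623] [-5.4409  0.5885  2.6318]
```

View pics/s1.png

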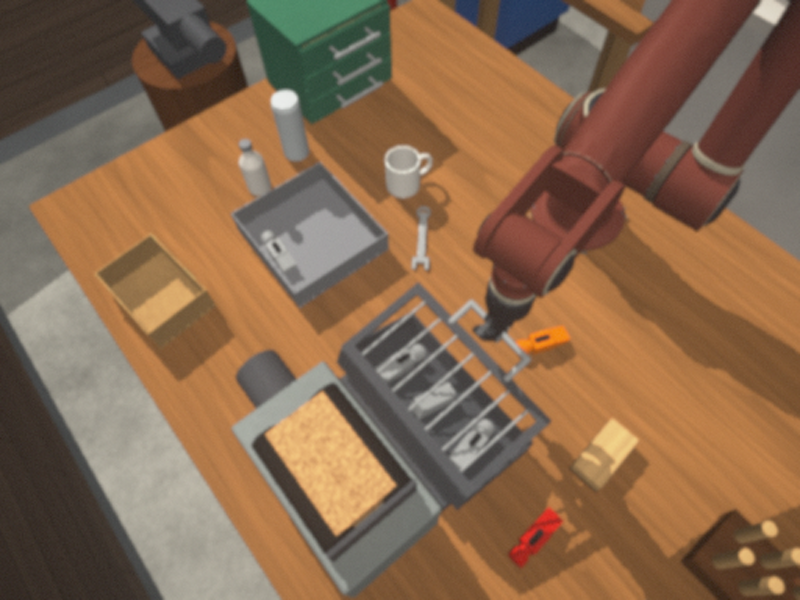

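The scene view shows the guard lifted, with its handle now at about (470,303)–(525,372) and held by the gripper. I'll measure the bar's height to check for slip.

```bash
python3 snap.py w4; python3 - <<'E'
from h import *
import pickle
ct,T=pickle.load(open('pics/t1.pkl','rb'));cs,S=pickle.load(open('pics/s1.pkl','rb'));cw,W=pickle.load(open('pics/w4.pkl','rb'))
for n,im,b in(('t',T,(185,215,140,215)),('s',S,(188,245,290,345))):
    h=cv2.cvtColor(im,cv2.COLOR_RGB2HSV);m=((h[...,1]<60)&(h[...,2]>110))[b[0]:b[1],b[2]:b[3]]
    print(n)
    for r in m[::2]: print(''.join('#' if x else '.' for x in r))
# wrist: bar column and thickness across rows
h=cv2.cvtColor(W,cv2.COLOR_RGB2HSV);m=(h[...,1]<50)&(h[...,2]>100)
for r in range(60,300,20): w=np.where(m[r,225:290])[0]; print(r,len(w),w.min()+225 if len(w) else 0)
E
```

```text
3.8667 [0.425  0.1458 0.1501] [-2.2189 -2.2236  0.0001] [ 0.1644 -0.3259  2.0922  0.0001  1.3755  0.1623] [-4.4946  0.7475  2.6214]
t
...................................#.........................##............
...................................#..................###..................
...................................##................#####.................
...................................##................#####.................
....................................#................####..................
....................................##...............####..................
....................................##...............####..................
.....................................#...............####..................
.....................................##.#...........#####..................
......................................##################...................
........................................################...................
...........................................................................
..........................#...........................
[... 1220 characters left out ...]
...#####...........
............###.....#....................#####.........
..........##....#.....#....................######......
........#...............#...................#####......
...####...................#...............######.......
.#####...............#......#...........#####..........
####...................##.............#####............
#.....................####..........#####..............
.....................##....#.....######................
...................#.........#...#####.................
..............####.....................................
60 0 0
80 0 0
100 0 0
120 46 244
140 27 244
160 27 244
180 26 244
200 26 244
220 25 244
240 45 232
260 44 228
280 22 244
```

View pics/w4.png

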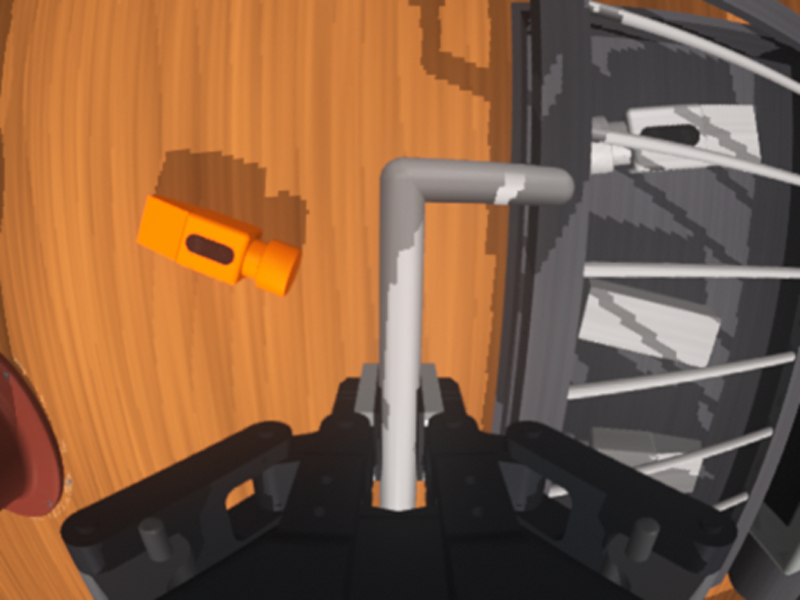

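The bar hasn't slipped: its corner is still at (398,165) relative to the gripper. I'll continue the arc to about 70 degrees.

Emit:
{"api": "jog_arm", "payload": {
  "deltas": [
    [1,[0.007,0,0.029],[0,0,0]],
    [1,[0.0155,0,0.058],[0,0,0]],
    [1,[0.026,0,0.086],[0,0,0]],
    [1,[0.037,0,0.113],[0,0,0]],
    [1,[0.05,0,0.14],[0,0,0]],
    [1,[0.064,0,0.1665],[0,0,0]],
    [1,[0.08,0,0.192],[0,0,0]],
    [1,[0.096,0,0.2165],[0,0,0]],
    [1,[0.115,0,0.24],[0,0,0]],
    [1,[0.134,0,0.263],[0,0,0]],
    [1,[0.1615,0,0.2915],[0,0,0]],
    [1,[0.1615,0,0.2915],[0,0,0]]
  ]
}}

```text
t: 4.87
tool_pos: [0.4917, 0.145, 0.2699]
tool_rot: [2.217, 2.221, 0.003]
contact_force: [-4.9, -1.6, 3.5]
opening: 0.0094
grip_force: 59.9
```

```bash
python3 snap.py s2 scene;python3 snap.py t2 top
```

```text
4.9167 [0.4918 0.1451 0.2699] [2.2165 2.22   0.0042] [ 0.1427 -0.2434  1.8253 -0.002   1.5549  0.1412] [-4.2264 -1.9025  4.6065]
4.9667 [0.4918 0.1451 0.2699] [2.216  2.2195 0.0054] [ 0.1428 -0.2441  1.8259 -0.0021  1.554   0.1412] [-4.0055 -1.9798  6.4937]
```

View pics/s2.png

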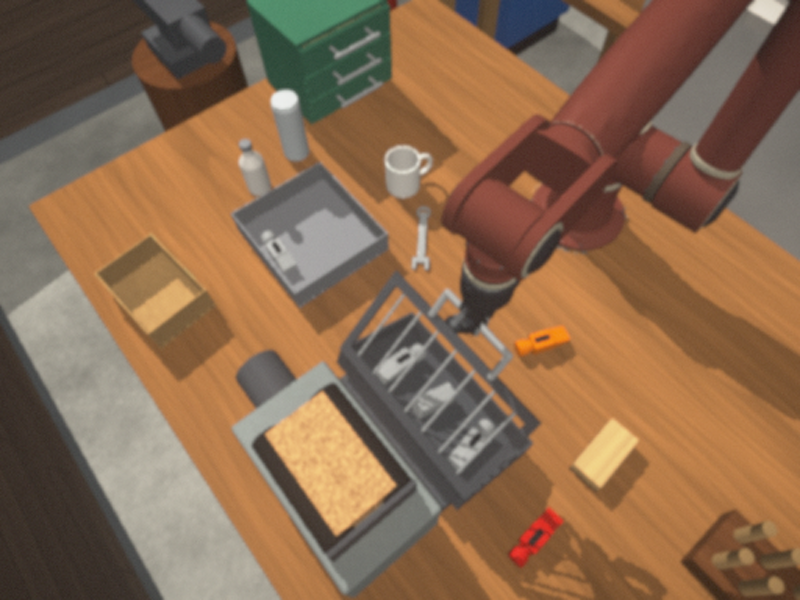

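Fitting a circle through the three bar positions puts the hinge near (0.65, 0.125), so the guard is at about 67°. I'll give it one small nudge, then release and back off upwards and towards the robot.

Emit:
{"api": "jog_arm", "payload": {
  "deltas": [
    [1,[0.01,0,0.01],[0,0,0]],
    [1,[0.02,0,0.018],[0,0,0]],
    [1,[0.02,0,0.018],[0,0,0]],
    [0.4,[0.02,0,0.018],[0,0,0]],
    [0.1,[0.02,0,0.018],[0,0,0]],
    [0.1,[0.02,0,0.018],[0,0,0]],
    [0.1,[0.02,0,0.05],[0,0,0]],
    [0.1,[0.02,0,0.12],[0,0,0]],
    [0.1,[0.02,0,0.2],[0,0,0]],
    [0.1,[-0.05,0,0.25],[0,0,0]],
    [0,[-0.15,0,0.25],[0,0,0.04]],
    [0,[-0.25,0,0.25],[0,0,0.08]]
  ]
}}

```text
t: 5.97
tool_pos: [0.3896, 0.1456, 0.369]
tool_rot: [1.916, 2.485, 0.006]
contact_force: [-0.9, 0.4, 0.6]
opening: 0.0427
grip_force: 0.0
```

Emit:
{"api": "jog_arm", "payload": {
  "deltas": [
    [0,[0.026,0,-0.17],[0,0,0.418]],
    [0,[0.026,0,-0.17],[0,0,0.418]],
    [0,[0.026,0,-0.17],[0,0,0.418]],
    [0,[0.026,0,-0.17],[0,0,0.418]],
    [0,[0.026,0,-0.17],[0,0,0.418]],
    [0,[0.026,0,-0.17],[0,0,0.418]],
    [0,[0.026,0,-0.17],[0,0,0.418]],
    [0,[0.026,0,-0.17],[0,0,0.418]],
    [0,[0.026,0,-0.17],[0,0,0.418]],
    [0,[0.026,0,-0.17],[0,0,0.418]],
    [0,[0.026,0,-0.17],[0,0,0.418]],
    [0,[0.026,0,-0.17],[0,0,0.418]]
  ]
}}

```text
t: 6.97
tool_pos: [0.4005, 0.1457, 0.299]
tool_rot: [0.007, 3.139, 0.0]
contact_force: [-0.9, -0.3, 0.3]
opening: 0.0429
grip_force: 0.0
```

Emit:
{"api": "jog_arm", "payload": {
  "deltas": [
    [-0.6,[0.02,0,-0.05],[0,-0.037,0]],
    [-0.6,[0.04,0,-0.1],[0,-0.074,0]],
    [-0.6,[0.07,0,-0.16],[0,-0.11,0]],
    [-0.6,[0.1,0,-0.21],[0,-0.15,0]],
    [-0.6,[0.13,0,-0.25],[0,-0.185,0]],
    [-0.6,[0.15,0,-0.275],[0,-0.222,0]],
    [-0.6,[0.15,0,-0.275],[0,-0.222,0]],
    [-0.6,[0.15,0,-0.275],[0,-0.222,0]]
  ]
}}

```text
t: 7.63
tool_pos: [0.4587, 0.1456, 0.186]
tool_rot: [0.007, 2.448, 0.002]
contact_force: [0.3, 1.0, 0.1]
opening: 0.0685
grip_force: 0.0
```

```bash
python3 snap.py w5;python3 snap.py t5 top;python3 snap.py s5 scene; python3 -c "
import cv2,numpy as np
a=cv2.imread('pics/w5.png');b=cv2.imread('pics/t5.png');c=cv2.imread('pics/s5.png')
w=np.zeros((600,800,3),np.uint8)
w[:420,:560]=cv2.resize(a,(560,420));w[:,560:]=0
d=c[220:480,320:560];w[0:260,560:]=d
e=b[170:360,170:410];w[270:460,560:]=e
cv2.imwrite('pics/m5.png',w)"
```

```text
7.6833 [0.4605 0.1459 0.1895] [0.0078 2.4437 0.0035] [ 0.242  -0.7562  2.4076 -0.212   0.8181 -1.2312] [ 0.6543 -0.6925  0.5667]
7.7333 [0.4615 0.146  0.1915] [0.0082 2.4409 0.004 ] [ 0.2418 -0.7559  2.405  -0.2122  0.8175 -1.2312] [0.2918 0.9781 0.2042]
7.7833 [0.462  0.146  0.1921] [0.0084 2.44   0.0041] [ 0.2416 -0.7555  2.4041 -0.2123  0.8171 -1.2311] [-0.2488  0.1752  0.5041]
```

View pics/m5.png

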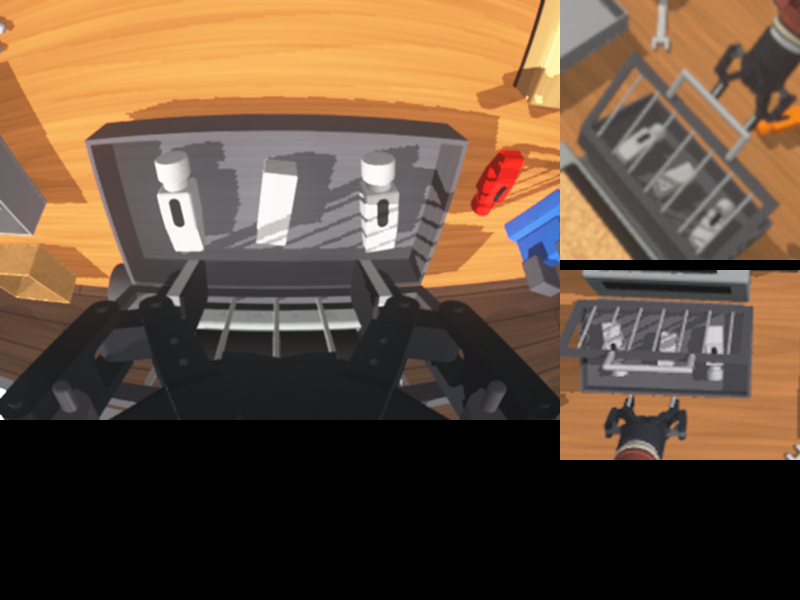

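The wrist view shows all three parts lying clear under the raised guard. The -y head has its eye slot at (178,212), the +y head at (382,213), and the offcut is between them; both faces point towards the robot. I'll take a second view from closer in and triangulate the slots.

Emit:
{"api": "jog_arm", "payload": {
  "deltas": [
    [-0.6,[0.05,-0.07,-0.04],[0,0,0]],
    [-0.6,[0.1,-0.15,-0.08],[0,0,0]],
    [-0.6,[0.15,-0.22,-0.12],[0,0,0]],
    [-0.6,[0.15,-0.22,-0.12],[0,0,0]],
    [-0.6,[0.15,-0.22,-0.12],[0,0,0]]
  ]
}}

```text
t: 8.2
tool_pos: [0.5218, 0.0555, 0.1409]
tool_rot: [0.013, 2.445, 0.001]
contact_force: [-0.8, -0.4, 0.3]
opening: 0.0685
grip_force: 0.0
```

```bash
python3 snap.py w6; python3 - <<'E'
from h import *
import pickle
for n in('w5','w6'):
    c,im=pickle.load(open(f'pics/{n}.pkl','rb'))
    h=cv2.cvtColor(im,cv2.COLOR_RGB2HSV)
    m=((h[...,1]<40)&(h[...,2]>165)).astype(np.uint8);m[:110]=0
    cs,hi=cv2.findContours(m,cv2.RETR_CCOMP,cv2.CHAIN_APPROX_NONE)
    for k,q in enumerate(cs):
        a=cv2.contourArea(q)
        if (hi[0][k][3]<0 and a>250) or (hi[0][k][3]>=0 and a>60):
            r=cv2.minAreaRect(q);print(n,'hole' if hi[0][k][3]>=0 else 'out',a,np.round(r[0],1),np.round(r[1],1),round(r[2],1))
E
```

```text
8.25 [0.5217 0.0567 0.1417] [0.0097 2.4429 0.0019] [-0.0505 -0.5683  2.3857  0.0534  0.6268 -1.6451] [ 0.0685  0.2222 -0.3862]
w5 out 1542.5 [347.9 202.6] [52.7 36.6] 85.0
w5 hole 279.0 [350. 194.] [12. 28.] 0.0
w5 out 1918.0 [251.2 190.5] [32.2 67.3] 8.1
w5 out 600.0 [344.4 161. ] [30.8 28. ] 3.9
w5 out 2144.0 [161.3 188.2] [88.6 32.1] 78.4
w5 hole 267.5 [161.2 194.3] [28.4 11.4] 76.0
w6 out 1907.0 [452.7 203.2] [44.2 67.7] 8.7
w6 hole 302.0 [463.8 193.4] [11.9 33. ] 14.0
w6 out 409.5 [465. 158.] [26.4 35.2] 79.7
w6 out 3786.0 [356.1 185. ] [51.1 98.7] 20.6
w6 out 4438.0 [242.6 182.4] [115.6  45.2] 88.9
w6 hole 547.5 [243.5 193.5] [17. 37.] 0.0
w6 hole 101.0 [227.2 163.7] [19.2 12.2] 49.8
```

View pics/w6.png

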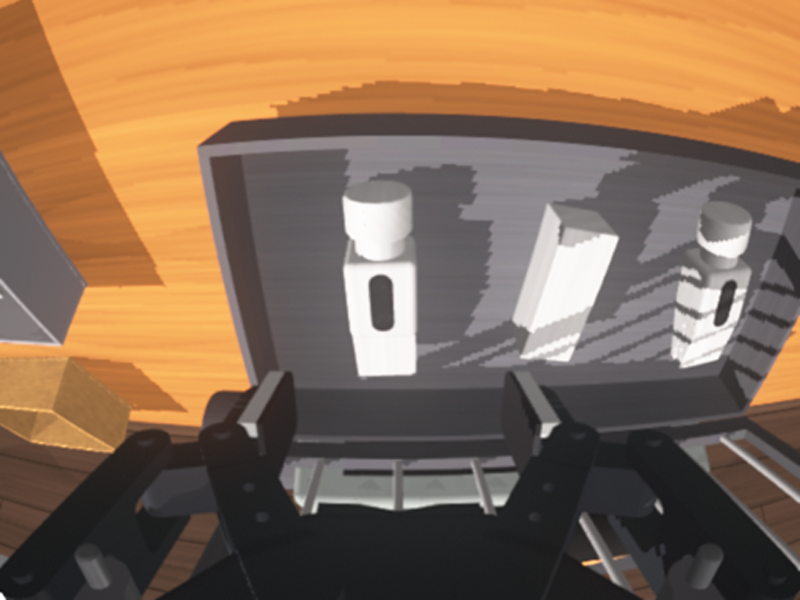

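The close view shows the -y head's slot at (381,303), its face top at (378,190) and its peen end at (386,375). The +y head's slot is at (725,303).

```bash
python3 - <<'E'
from h import *
import pickle
c5,_=pickle.load(open('pics/w5.pkl','rb'));c6,im=pickle.load(open('pics/w6.pkl','rb'))
a=.35;ex=np.array([np.cos(a),0,np.sin(a)]);ez=np.array([-np.sin(a),0,np.cos(a)])
B,eb=tri(ray(c5,(161.2,194.3)),ray(c6,(243.5,193.5)));A,ea=tri(ray(c5,(350,194)),ray(c6,(463.8,193.4)))
print('eye -y',B,eb,'eye +y',A,ea, 'tray-x diff',(A-B)@ex,'z diff',(A-B)@ez)
r,_e=tri(ray(c5,np.array((88,137))/1.09375),ray(c6,np.array((200,147))/1.5625));print('rim corner',r,_e,'eye rel',(B-r)@ex,(B-r)[1],(B-r)@ez)
k=1.5625
def ax(c,eye,f,p,s,P0):
    for z,(u,v) in((0,eye),(-.016,f),(-.016,p)):
        q=onplane(c,(u/s,v/s),P0+z*ez,ez)-P0;print('  ',q@ex,q[1])
print('B w6');ax(c6,(381,303),(379,222),(386,376),k,B)
print('A w5');ax(c5,(383,212),(379,170),(378,249),1.09375,A)
print('B w5');ax(c5,(176.5,212.5),(173,172),(187,249),1.09375,B)
# slot ends
for c,n,eye,P in((c6,'w6',(243,193),B),(c5,'w5',(350,194),A),(c5,'w5',(161,194),B)):
    im=pickle.load(open(f'pics/{n}.pkl','rb'))[1]
    h=cv2.cvtColor(im,cv2.COLOR_RGB2HSV);m=(h[...,2]<110).astype(np.uint8)
    q,l,st,cc=cv2.connectedComponentsWithStats(m[eye[1]-25:eye[1]+25,eye[0]-14:eye[0]+14])
    i=l[25,14];yy,xx=np.nonzero(l==i);w=np.array([onplane(c,(x+eye[0]-14,y+eye[1]-25),P,ez)-P for x,y in zip(xx,yy)])
    u=np.c_[w@ex,w[:,1]];u-=u.mean(0);ev,V=np.linalg.eigh(u.T@u);v=V[:,1]*np.sign(V[0,1]);print(n,'slot yaw deg (about tray z)',np.degrees(np.arctan2(v[1],v[0])),len(xx))
E
```

```text
eye -y [0.5631 0.0454 0.0785] [np.float64(8.22581470064749e-05), np.float64(8.225814700655023e-05)] eye +y [0.5644 0.2448 0.0788] [np.float64(4.878085507507862e-05), np.float64(4.87808550749989e-05)] tray-x diff 0.0013142419703356097 z diff -0.00016275700090684426
rim corner [ 0.49   -0.0337  0.0435] [np.float64(0.0007666412414982973), np.float64(0.0007666412414981932)] eye rel 0.08072902895515797 0.07910485471924109 0.00783070809511508
B w6
   0.00029060946372715156 0.0002490524654942469
   -0.03542501854062181 -0.00013660966352723597
   0.0646630721033362 0.0006882651885707844
A w5
   -0.00027917841559267517 0.00014312237449853882
   -0.03745648029204545 -0.005771523705626336
   0.06129467482496559 0.010393884983630364
B w5
   8.348256515529223e-05 0.00017703024414745389
   -0.035593717622636495 -0.0012892140740720162
   0.06061173591034039 -0.003715853335905815
w6 slot yaw deg (about tray z) 0.8015384026696589 436
w5 slot yaw deg (about tray z) 9.44928234095699 202
w5 slot yaw deg (about tray z) 1.277002304250214 199
```

Triangulated: the -y head's slot is at (0.563, 0.045, 0.079) with yaw ≈1°. The +y head's is at (0.564, 0.245, 0.079) with yaw ≈9.4°. I'll grasp the -y head first.

Emit:
{"api": "jog_arm", "payload": {
  "deltas": [
    [-0.6,[0.01,-0.028,-0.04],[0,0,0]],
    [-0.6,[0.03,-0.028,-0.08],[0,0,0]],
    [-0.6,[0.065,-0.028,-0.12],[0,0,0]],
    [-0.6,[0.1,-0.028,-0.16],[0,0,0]],
    [-0.6,[0.12,-0.028,-0.185],[0,0,0]],
    [-0.6,[0.13,-0.028,-0.2],[0,0,0]],
    [-0.6,[0.1375,-0.028,-0.212],[0,0,0]],
    [-0.6,[0.1375,-0.028,-0.212],[0,0,0]],
    [-0.6,[0.1375,-0.028,-0.212],[0,0,0]]
  ]
}}

```text
t: 9.0
tool_pos: [0.5757, 0.0474, 0.0561]
tool_rot: [0.005, 2.442, 0.003]
contact_force: [0.7, 0.2, 0.1]
opening: 0.0684
grip_force: 0.0
```

Emit:
{"api": "jog_arm", "payload": {
  "deltas": [
    [-0.6,[0.003,-0.003,0],[0,0,0]],
    [0.3,[0.003,-0.003,0],[0,0,0]],
    [1,[0.003,-0.003,0],[0,0,0]],
    [1,[0.003,-0.003,0],[0,0,0]],
    [1,[0.003,-0.003,0],[0,0,0]],
    [1,[0.003,-0.003,0],[0,0,0]],
    [1,[0.003,-0.003,0],[0,0,0]]
  ],
  "squeeze": 70
}}

```text
t: 9.58
tool_pos: [0.5763, 0.0454, 0.0556]
tool_rot: [0.007, 2.443, 0.003]
contact_force: [-9.6, 0.7, 8.6]
opening: 0.0331
grip_force: 68.3
```

Emit:
{"api": "jog_arm", "payload": {
  "deltas": [
    [1,[-0.008,0,0.015],[0,0,0]],
    [1,[-0.02,0,0.035],[0,0,0]],
    [1,[-0.035,0,0.06],[0,0,0]],
    [1,[-0.055,0,0.095],[0,0,0]],
    [1,[-0.075,0,0.13],[0,0,0]],
    [1,[-0.105,0,0.17],[0,0,0]],
    [1,[-0.14,0,0.21],[0,0,0]],
    [1,[-0.18,0,0.26],[0,0,0]],
    [1,[-0.18,0,0.26],[0,0,0]]
  ]
}}

```text
t: 10.33
tool_pos: [0.5036, 0.0453, 0.1626]
tool_rot: [0.006, 2.438, 0.002]
contact_force: [1.6, -0.8, -2.9]
opening: 0.0332
grip_force: 71.2
```

Emit:
{"api": "jog_arm", "payload": {
  "deltas": [
    [1,[-0.07,-0.03,0.06],[0,0,0]],
    [1,[-0.14,-0.09,0.12],[0,0,0]],
    [1,[-0.16,-0.18,0.17],[0,0,0]],
    [1,[-0.16,-0.28,0.2],[0,0.02,0]],
    [1,[-0.15,-0.38,0.2],[0,0.04,0]],
    [1,[-0.14,-0.48,0.2],[0,0.06,0]],
    [1,[-0.12,-0.58,0.2],[0,0.08,0]],
    [1,[-0.1,-0.68,0.2],[0,0.1,0]],
    [1,[-0.085,-0.76,0.2],[0,0.111,0]],
    [1,[-0.085,-0.8,0.2],[0,0.111,0]],
    [1,[-0.085,-0.8,0.2],[0,0.111,0]],
    [1,[-0.085,-0.8,0.2],[0,0.111,0]]
  ]
}}

```text
t: 11.33
tool_pos: [0.4693, -0.275, 0.2362]
tool_rot: [0.011, 2.796, 0.005]
contact_force: [-0.7, -0.2, -4.4]
opening: 0.033
grip_force: 71.9
```

```bash
python3 snap.py w7; python3 snap.py s7 scene; python3 - <<'E'
from h import *
import pickle
ct=cal('top');cs=cal('scene');k=.64
for p in((577,346),(447,344),(451,227),(577,231)): print('top@.062',onplane(ct,np.array(p)*k,(0,0,.062)))
for p in((320,167),(386,235),(300,300),(234,214)): print('scene@.062',onplane(cs,np.array(p)*k,(0,0,.062)))
for p in((486,245),(541,247),(515,245),(515,237),(515,257)): print('done@.03',onplane(ct,np.array(p)*k,(0,0,.03)))
c,im=pickle.load(open('pics/w7.pkl','rb'))
w=np.vstack([cv2.resize(im[:,:,::-1],(480,360))[:300],])
cv2.imwrite('pics/w7v.png',cv2.resize(im[:,:,::-1],(800,600)))
E
```

```text
11.3833 [ 0.4693 -0.2741  0.2365] [0.009  2.7957 0.0051] [-0.7933 -0.341   1.9856  0.2584  1.2611 -2.4075] [-0.1255  0.0415 -4.5573]
11.4333 [ 0.4695 -0.2737  0.237 ] [0.0077 2.7949 0.0041] [-0.7925 -0.3424  1.9859  0.2584  1.261  -2.4075] [ 0.4402 -0.1155 -4.4496]
top@.062 [ 0.3955 -0.4626  0.062 ]
top@.062 [ 0.3923 -0.2025  0.062 ]
top@.062 [ 0.6299 -0.2065  0.062 ]
top@.062 [ 0.6294 -0.4631  0.062 ]
scene@.062 [ 0.4033 -0.4424  0.062 ]
scene@.062 [ 0.4063 -0.1966  0.062 ]
scene@.062 [ 0.6385 -0.1855  0.062 ]
scene@.062 [ 0.6266 -0.4559  0.062 ]
done@.03 [ 0.6013 -0.283   0.03  ]
done@.03 [ 0.6005 -0.3972  0.03  ]
done@.03 [ 0.6031 -0.3432  0.03  ]
done@.03 [ 0.62  -0.343  0.03 ]
done@.03 [ 0.5779 -0.3433  0.03  ]
```

View pics/w7v.png

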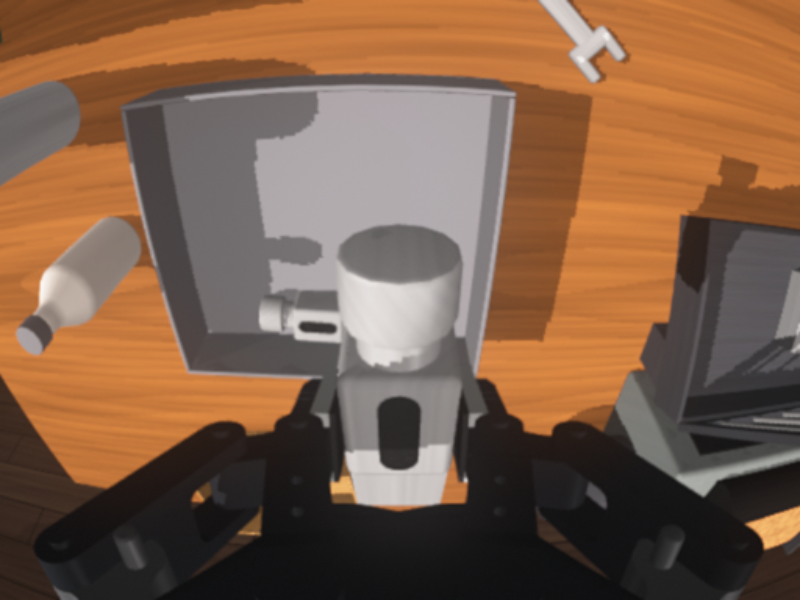

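The head is gripped squarely and level, centred over free floor. The done head is at the far wall (slot at (317,327)) and the near part of the tote is empty. I'll descend slowly.

Emit:
{"api": "jog_arm", "payload": {
  "deltas": [
    [1,[0,0,-0.06],[0,0,0]],
    [1,[0,0,-0.12],[0,0,0]],
    [1,[0,0,-0.18],[0,0,0]],
    [1,[0,0,-0.24],[0,0,0]],
    [1,[0,0,-0.3],[0,0,0]],
    [1,[0,0,-0.35],[0,0,0]],
    [1,[0,0,-0.4],[0,0,0]],
    [1,[0,0,-0.44],[0,0,0]],
    [1,[0,0,-0.48],[0,0,0]],
    [1,[0,0,-0.51],[0,0,0]],
    [1,[0,0,-0.535],[0,0,0]],
    [1,[0,0,-0.535],[0,0,0]]
  ]
}}

```text
t: 12.43
tool_pos: [0.4689, -0.2728, 0.0223]
tool_rot: [0.007, 2.796, 0.006]
contact_force: [-0.4, 0.6, -5.1]
opening: 0.0328
grip_force: 71.7
```

Emit:
{"api": "jog_arm", "payload": {
  "deltas": [
    [1,[0,0,-0.003],[0,0,0]],
    [1,[0,0,-0.006],[0,0,0]],
    [1,[0,0,-0.009],[0,0,0]],
    [1,[0,0,-0.012],[0,0,0]],
    [1,[0,0,-0.012],[0,0,0]]
  ]
}}

```text
t: 12.85
tool_pos: [0.4704, -0.275, 0.0204]
tool_rot: [0.008, 2.792, 0.001]
contact_force: [1.0, 0.9, -4.0]
opening: 0.0329
grip_force: 71.7
```

Emit:
{"api": "jog_arm", "payload": {
  "deltas": [
    [1,[0,0,-0.004],[0,0,0]],
    [1,[0,0,-0.008],[0,0,0]],
    [1,[0,0,-0.012],[0,0,0]],
    [1,[0,0,-0.015],[0,0,0]],
    [1,[0,0,-0.015],[0,0,0]]
  ]
}}

```text
t: 13.27
tool_pos: [0.4699, -0.2745, 0.0134]
tool_rot: [0.008, 2.793, 0.002]
contact_force: [-0.9, 0.2, -3.8]
opening: 0.0329
grip_force: 71.7
```

Emit:
{"api": "jog_arm", "payload": {
  "deltas": [
    [1,[0,0,-0.003],[0,0,0]],
    [1,[0,0,-0.005],[0,0,0]],
    [1,[0,0,-0.0075],[0,0,0]],
    [1,[0,0,-0.0075],[0,0,0]]
  ]
}}

```text
t: 13.6
tool_pos: [0.47, -0.2746, 0.0107]
tool_rot: [0.008, 2.793, 0.002]
contact_force: [0.3, 0.2, -3.9]
opening: 0.0326
grip_force: 71.7
```

Emit:
{"api": "jog_arm", "payload": {
  "deltas": [
    [1,[0,0,-0.0025],[0,0,0]],
    [1,[0,0,-0.005],[0,0,0]],
    [1,[0,0,-0.005],[0,0,0]]
  ]
}}

```text
t: 13.85
tool_pos: [0.4709, -0.2752, 0.0103]
tool_rot: [0.007, 2.792, 0.001]
contact_force: [-3.5, 2.3, 4.1]
opening: 0.0328
grip_force: 73.1
```

Contact with the floor. I'll release in place and then withdraw straight up.

Emit:
{"api": "jog_arm", "payload": {
  "deltas": [
    [0.1,[0,0,0],[0,0,0]],
    [-0.15,[0,0,0],[0,0,0]],
    [-0.25,[0,0,0],[0,0,0]],
    [-0.25,[0,0,0.01],[0,0,0]],
    [-0.25,[0,0,0.04],[0,0,0]],
    [-0.25,[0,0,0.1],[0,0,0]],
    [-0.25,[0,0,0.18],[0,0,0]],
    [-0.25,[0,0,0.27],[0,0,0]],
    [-0.25,[0,0,0.37],[0,0,0]],
    [-0.25,[0,0,0.47],[0,0,0]],
    [-0.25,[0,0,0.56],[0,0,0]],
    [-0.25,[0,0,0.56],[0,0,0]]
  ]
}}

```text
t: 14.85
tool_pos: [0.4735, -0.2777, 0.2454]
tool_rot: [0.005, 2.779, -0.016]
contact_force: [0.9, -0.8, 2.1]
opening: 0.0534
grip_force: 0.0
```

```bash
python3 snap.py w8; python3 - <<'E'
from h import *
import pickle
c,im=pickle.load(open('pics/w8.pkl','rb'))
h=cv2.cvtColor(im,cv2.COLOR_RGB2HSV)
m=(h[...,2]<75).astype(np.uint8)
q,l,st,cc=cv2.connectedComponentsWithStats(m)
for s,x in zip(st[1:],cc[1:]):
    if 80<s[4]<1500: print(s,x.round(1),onplane(c,x,(0,0,.036)))
for p in((.467,-.275,.036),(.601,-.343,.036)):print(proj(c,np.array(p)))
E
```

```text
14.9 [ 0.4723 -0.2767  0.241 ] [ 0.0058  2.7837 -0.0111] [-0.793  -0.3441  1.9824  0.2595  1.251  -2.4102] [-0.3819  0.0234  0.0147]
[  0   0   9  23 165] [ 3.3 10.6] [ 0.3019 -0.6005  0.036 ]
[ 90  59  35  95 988] [106.3  89.6] [ 0.4383 -0.4569  0.036 ]
[255  90   9  26 200] [259.4 102.8] [ 0.4655 -0.2761  0.036 ]
[421 193  27  69 581] [433.2 236.5] [0.6794 0.0231 0.036 ]
[197 196  22   6  99] [207.8 198.9] [ 0.5993 -0.3459  0.036 ]
[260.4308 104.0719]
[210.0028 199.9428]
```

The head sits at (0.4655, -0.276) and the done head is undisturbed. Returning for the second head.

Emit:
{"api": "jog_arm", "payload": {
  "deltas": [
    [-0.25,[-0.03,0.04,0],[0,0,0]],
    [-0.25,[-0.07,0.12,0],[0,-0.02,0]],
    [-0.4,[-0.1,0.2,0],[0,-0.04,0]],
    [-0.4,[-0.13,0.29,0],[0,-0.06,0]],
    [-0.4,[-0.13,0.38,0],[0,-0.08,0]],
    [-0.4,[-0.13,0.47,-0.02],[0,-0.1,0]],
    [-0.4,[-0.13,0.56,-0.04],[0,-0.111,0]],
    [-0.4,[-0.13,0.65,-0.06],[0,-0.111,0]],
    [-0.4,[-0.13,0.74,-0.08],[0,-0.111,0]],
    [-0.4,[-0.12,0.83,-0.1],[0,-0.111,0]],
    [-0.4,[-0.1,0.91,-0.12],[0,-0.111,0]],
    [-0.4,[-0.08,0.96,-0.12],[0,-0.111,0]]
  ]
}}

```text
t: 15.9
tool_pos: [0.4354, 0.1125, 0.1818]
tool_rot: [0.001, 2.446, 0.005]
contact_force: [-0.4, -0.2, -0.2]
opening: 0.0598
grip_force: 0.0
```

Emit:
{"api": "jog_arm", "payload": {
  "deltas": [
    [-0.4,[0,0.08,-0.03],[-0.006,0,0.016]],
    [-0.4,[0.02,0.16,-0.06],[-0.012,0,0.032]],
    [-0.4,[0.05,0.24,-0.09],[-0.018,0,0.049]],
    [-0.4,[0.08,0.32,-0.12],[-0.018,0,0.049]],
    [-0.4,[0.1,0.35,-0.12],[-0.018,0,0.049]],
    [-0.4,[0.1,0.35,-0.12],[-0.018,0,0.049]]
  ]
}}

```text
t: 16.4
tool_pos: [0.4776, 0.2513, 0.1346]
tool_rot: [-0.212, 2.442, 0.001]
contact_force: [0.1, -0.3, 0.1]
opening: 0.0595
grip_force: 0.0
```

```bash
python3 snap.py w9; python3 - <<'E'
from h import *
import pickle
from scipy.spatial.transform import Rotation as R
o=ctrl.get_obs();r=R.from_rotvec(o['tool_rot']).as_matrix();print(r)
a=.35;ex=np.array([np.cos(a),0,np.sin(a)]);ez=np.array([-np.sin(a),0,np.cos(a)])
print('tool y yaw about tray z',np.degrees(np.arctan2(r[:,1]@ex,r[:,1]@[0,1,0])),'y.ez',r[:,1]@ez)
c,im=pickle.load(open('pics/w9.pkl','rb'))
h=cv2.cvtColor(im,cv2.COLOR_RGB2HSV);pe=proj(c,np.array([.5644,.2448,.0788]));print('expected eye px',pe)
m=(h[...,2]<110).astype(np.uint8)
q,l,st,cc=cv2.connectedComponentsWithStats(m)
for i,(s,x) in enumerate(zip(st,cc)):
    if 100<s[4]<1500 and abs(x-pe).max()<60:
        yy,xx=np.nonzero(l==i);w=np.array([onplane(c,(u,v),(.5644,.2448,.0788),ez) for u,v in zip(xx,yy)])
        t=np.c_[w@ex,w[:,1]];t-=t.mean(0);ev,V=np.linalg.eigh(t.T@t);v=V[:,1]*np.sign(V[0,1])
        print(s,x,w.mean(0),np.degrees(np.arctan2(v[1],v[0])))
c5,_=pickle.load(open('pics/w5.pkl','rb'))
E
```

```text
16.45 [0.4775 0.25   0.1353] [-0.2097  2.4409  0.0008] [ 0.4678 -0.4352  2.3103 -0.4024  0.6508 -1.0297] [ 0.2155 -0.2054 -0.1462]
[[-0.7572 -0.1512  0.6354]
 [-0.1508  0.987   0.0552]
 [-0.6355 -0.054  -0.7702]]
tool y yaw about tray z -9.239482668223713 y.ez 0.0010986940210953697
expected eye px [237.5701 228.566 ]
[230 215  14  28 325] [236.8215 228.3231] [0.5644 0.2441 0.0788] 9.516897950746996
```

The slot is where expected and the tool yaw matches, so I'll approach.

Emit:
{"api": "jog_arm", "payload": {
  "deltas": [
    [-0.4,[0.06,-0.012,-0.03],[0,0,0]],
    [-0.4,[0.12,-0.012,-0.075],[0,0,0]],
    [-0.4,[0.17,-0.012,-0.12],[0,0,0]],
    [-0.4,[0.21,-0.012,-0.155],[0,0,0]],
    [-0.4,[0.235,-0.012,-0.18],[0,0,0]],
    [-0.4,[0.247,-0.012,-0.195],[0,0,0]],
    [-0.4,[0.248,-0.012,-0.198],[0,0,0]],
    [-0.4,[0.248,-0.012,-0.198],[0,0,0]]
  ]
}}

```text
t: 17.12
tool_pos: [0.577, 0.2435, 0.058]
tool_rot: [-0.205, 2.438, 0.001]
contact_force: [-0.2, 0.5, 0.1]
opening: 0.0594
grip_force: 0.0
```

Emit:
{"api": "jog_arm", "payload": {
  "deltas": [
    [-0.4,[0,0.003,-0.003],[0,0,0]],
    [0.3,[0,0.003,-0.003],[0,0,0]],
    [1,[0,0.003,-0.003],[0,0,0]],
    [1,[0,0.003,-0.003],[0,0,0]],
    [1,[0,0.003,-0.003],[0,0,0]],
    [1,[0,0.003,-0.003],[0,0,0]],
    [1,[0,0.003,-0.003],[0,0,0]]
  ]
}}

```text
t: 17.7
tool_pos: [0.5772, 0.2462, 0.0578]
tool_rot: [-0.207, 2.437, 0.002]
contact_force: [-8.0, -1.1, 7.8]
opening: 0.0329
grip_force: 69.3
```

Emit:
{"api": "jog_arm", "payload": {
  "deltas": [
    [1,[-0.008,0,0.015],[0,0,0]],
    [1,[-0.02,0,0.035],[0,0,0]],
    [1,[-0.035,0,0.06],[0,0,0]],
    [1,[-0.055,0,0.095],[0,0,0]],
    [1,[-0.075,0,0.13],[0,0,0]],
    [1,[-0.105,0,0.17],[0,0,0]],
    [1,[-0.14,0,0.21],[0,0,0]],
    [1,[-0.18,0,0.26],[0,0,0]],
    [1,[-0.24,-0.04,0.31],[0,0,0]],
    [1,[-0.3,-0.08,0.35],[0,0,0]],
    [1,[-0.32,-0.12,0.37],[0,0,0]],
    [1,[-0.32,-0.12,0.37],[0,0,0]]
  ]
}}

```text
t: 18.7
tool_pos: [0.4473, 0.1963, 0.2048]
tool_rot: [-0.205, 2.438, 0.001]
contact_force: [0.2, 0.2, -5.9]
opening: 0.0329
grip_force: 72.2
```

Emit:
{"api": "jog_arm", "payload": {
  "deltas": [
    [1,[-0.01,-0.05,0.03],[0,0,0]],
    [1,[-0.02,-0.12,0.06],[0,0,0]],
    [1,[-0.02,-0.2,0.09],[0,0,0]],
    [1,[-0.02,-0.29,0.09],[0.005,0,-0.012]],
    [1,[-0.02,-0.38,0.09],[0.009,0,-0.025]],
    [1,[-0.02,-0.47,0.09],[0.014,0,-0.037]],
    [1,[-0.02,-0.56,0.09],[0.018,0,-0.049]],
    [1,[-0.02,-0.65,0.09],[0.018,0,-0.049]],
    [1,[-0.02,-0.74,0.09],[0.018,0,-0.049]],
    [1,[-0.02,-0.83,0.09],[0.018,0,-0.049]],
    [1,[-0.02,-0.9,0.09],[0.018,0,-0.049]],
    [1,[-0.02,-0.96,0.09],[0.018,0,-0.049]]
  ]
}}

```text
t: 19.7
tool_pos: [0.4397, -0.1883, 0.2375]
tool_rot: [0.01, 2.449, 0.003]
contact_force: [0.3, 0.1, -6.7]
opening: 0.0327
grip_force: 73.0
```

Emit:
{"api": "jog_arm", "payload": {
  "deltas": [
    [1,[0,-0.08,0],[0,0.02,0]],
    [1,[0.02,-0.16,0],[0,0.04,0]],
    [1,[0.04,-0.24,0],[0,0.06,0]],
    [1,[0.06,-0.32,0],[0,0.08,0]],
    [1,[0.075,-0.4,0],[0,0.1,0]],
    [1,[0.075,-0.45,0],[0,0.111,0]],
    [1,[0.075,-0.48,0],[0,0.111,0]],
    [1,[0.075,-0.48,0],[0,0.111,0]],
    [1,[0.075,-0.48,0],[0,0.111,0]]
  ]
}}

```text
t: 20.45
tool_pos: [0.4706, -0.3774, 0.2383]
tool_rot: [0.009, 2.795, 0.006]
contact_force: [-0.0, 0.7, -6.7]
opening: 0.0324
grip_force: 73.0
```

```bash
python3 - <<'E'
from h import *
from scipy.spatial.transform import Rotation as R
o=ctrl.get_obs();print(o['t'],o['tool_pos'],o['tool_rot'],o['q'],o['contact_force']);print(R.from_rotvec(o['tool_rot']).as_matrix())
E
```

```text
20.45 [ 0.4706 -0.3774  0.2383] [0.0087 2.795  0.006 ] [-0.9285 -0.1625  1.8358  0.2908  1.2701 -2.552 ] [-0.0142  0.7361 -6.7355]
[[-0.9405  0.0053  0.3397]
 [ 0.0067  1.      0.0031]
 [-0.3397  0.0052 -0.9405]]
```

Emit:
{"api": "jog_arm", "payload": {
  "deltas": [
    [1,[0,-0.01,-0.06],[0,0,0]],
    [1,[0,-0.02,-0.12],[0,0,0]],
    [1,[0,-0.02,-0.18],[0,0,0]],
    [1,[0,-0.02,-0.24],[0,0,0]],
    [1,[0,-0.02,-0.3],[0,0,0]],
    [1,[0,-0.02,-0.35],[0,0,0]],
    [1,[0,-0.02,-0.4],[0,0,0]],
    [1,[0,-0.02,-0.44],[0,0,0]],
    [1,[0,-0.02,-0.48],[0,0,0]],
    [1,[0,-0.02,-0.51],[0,0,0]],
    [1,[0,-0.02,-0.53],[0,0,0]],
    [1,[0,-0.02,-0.535],[0,0,0]]
  ]
}}

```text
t: 21.45
tool_pos: [0.4704, -0.3845, 0.0247]
tool_rot: [0.008, 2.795, 0.005]
contact_force: [0.2, 1.1, -6.9]
opening: 0.0328
grip_force: 72.9
```

Emit:
{"api": "jog_arm", "payload": {
  "deltas": [
    [1,[0,0,-0.004],[0,0,0]],
    [1,[0,0,-0.008],[0,0,0]],
    [1,[0,0,-0.012],[0,0,0]],
    [1,[0,0,-0.016],[0,0,0]],
    [1,[0,0,-0.016],[0,0,0]]
  ]
}}

```text
t: 21.87
tool_pos: [0.4715, -0.3865, 0.0204]
tool_rot: [0.008, 2.793, 0.001]
contact_force: [-0.5, 0.2, -6.4]
opening: 0.0325
grip_force: 72.9
```

Emit:
{"api": "jog_arm", "payload": {
  "deltas": [
    [1,[0,0,-0.003],[0,0,0]],
    [1,[0,0,-0.006],[0,0,0]],
    [1,[0,0,-0.009],[0,0,0]],
    [1,[0,0,-0.012],[0,0,0]],
    [1,[0,0,-0.012],[0,0,0]]
  ]
}}

```text
t: 22.28
tool_pos: [0.4712, -0.3861, 0.0149]
tool_rot: [0.008, 2.793, 0.002]
contact_force: [0.2, -0.0, -6.4]
opening: 0.0326
grip_force: 72.9
```

Emit:
{"api": "jog_arm", "payload": {
  "deltas": [
    [1,[0,0,-0.0025],[0,0,0]],
    [1,[0,0,-0.005],[0,0,0]],
    [1,[0,0,-0.005],[0,0,0]]
  ]
}}

```text
t: 22.53
tool_pos: [0.4712, -0.3862, 0.013]
tool_rot: [0.008, 2.793, 0.002]
contact_force: [-0.5, 0.4, -7.3]
opening: 0.0324
grip_force: 72.9
```

Emit:
{"api": "jog_arm", "payload": {
  "deltas": [
    [1,[0,0,-0.0025],[0,0,0]],
    [1,[0,0,-0.0025],[0,0,0]],
    [1,[0,0,-0.004],[0,0,0]],
    [1,[0,0,-0.004],[0,0,0]]
  ]
}}

```text
t: 22.87
tool_pos: [0.4718, -0.3866, 0.0128]
tool_rot: [0.007, 2.792, 0.001]
contact_force: [-3.2, 3.2, 3.3]
opening: 0.0327
grip_force: 74.2
```

Contact again, so I'll release and withdraw.

Emit:
{"api": "jog_arm", "payload": {
  "deltas": [
    [0.1,[0,0,0],[0,0,0]],
    [-0.15,[0,0,0],[0,0,0]],
    [-0.25,[0,0,0],[0,0,0]],
    [-0.25,[0,0,0.01],[0,0,0]],
    [-0.25,[0,0,0.04],[0,0,0]],
    [-0.25,[0,0,0.1],[0,0,0]],
    [-0.25,[0,0,0.18],[0,0,0]],
    [-0.25,[0,0,0.27],[0,0,0]],
    [-0.25,[0,0,0.37],[0,0,0]],
    [-0.25,[0,0,0.47],[0,0,0]],
    [-0.25,[-0.05,0.05,0.56],[0,0,0]],
    [-0.25,[-0.05,0.05,0.56],[0,0,0]]
  ]
}}

```text
t: 23.87
tool_pos: [0.4528, -0.368, 0.247]
tool_rot: [0.004, 2.783, -0.016]
contact_force: [0.4, -0.9, 1.7]
opening: 0.0534
grip_force: 0.0
```

```bash
python3 snap.py w10; python3 snap.py s10 scene;python3 snap.py t10 top; python3 - <<'E'
from h import *
import pickle
c,im=pickle.load(open('pics/w10.pkl','rb'))
h=cv2.cvtColor(im,cv2.COLOR_RGB2HSV)
m=(h[...,2]<75).astype(np.uint8)
q,l,st,cc=cv2.connectedComponentsWithStats(m)
for s,x in zip(st[1:],cc[1:]):
    if 80<s[4]<1500: print(s,x.round(1),onplane(c,x,(0,0,.036)))
# guard bar from top+scene: compare expected bar location for angles
cs,S=pickle.load(open('pics/s10.pkl','rb'));ct,T=pickle.load(open('pics/t10.pkl','rb'))
H=np.array([.648,.1455,.126])
for th in(62,66,70,74,78):
    e=np.radians(th)-.35
    print(th,[np.round(proj(k,H+np.array([-.228*np.cos(e),dy,.228*np.sin(e)])),1) for k in(cs,ct) for dy in(-.066,.066)])
for n,I,b in(('s',S,(165,240,270,340)),('t',T,(175,215,135,225))):
    hh=cv2.cvtColor(I,cv2.COLOR_RGB2HSV);mm=((hh[...,1]<60)&(hh[...,2]>140))[b[0]:b[1]:2,b[2]:b[3]]
    print(n);[print(b[0]+2*i,''.join('#' if x else '.' for x in r)) for i,r in enumerate(mm)]
E
```

```text
23.9167 [ 0.4524 -0.3677  0.244 ] [ 0.0053  2.7853 -0.0126] [-0.9457 -0.2264  1.8829  0.2941  1.2753 -2.5691] [ 0.8522 -0.2898  0.8908]
23.9667 [ 0.4519 -0.3671  0.2402] [ 0.0065  2.7885 -0.0071] [-0.9457 -0.2227  1.8857  0.2939  1.2739 -2.5693] [ 0.9386  0.1825 -1.1423]
24.0167 [ 0.4514 -0.3665  0.2371] [ 0.0074  2.7914 -0.0019] [-0.9457 -0.2198  1.888   0.2938  1.2736 -2.5695] [-0.5965  0.1768 -0.6334]
[   0    0   59   37 1474] [24.7 13.4] [ 0.2962 -0.6537  0.036 ]
[236 110   9  25 192] [240.4 121.6] [ 0.4674 -0.3882  0.036 ]
[332 110  10  25 173] [336.1 121.9] [ 0.4656 -0.276   0.036 ]
[264 209  21   5  91] [274.  211.1] [ 0.5994 -0.3455  0.036 ]
[481 295  31  35 776] [497.5 312.8] [1.0143 0.3715 0.036 ]
62 [array([290.9, 186.3]), array([328.4, 223.5]), array([189.2, 180.3]), array([139.5, 178.9])]
66 [array([287.9, 186.6]), array([325.8, 224.4]), array([188.9, 175.6]), array([138.8, 174.1])]
70 [array([284.5, 187.2]), array([322.8, 225.6]), array([188.6, 170.5]), array([138.1, 169. ])]
74 [array([280.9, 188.2]), array([319.5, 227.2]), array([188.4, 165.1]), array([137.6, 163.6])
[... 4151 characters left out ...]
...................................
201 ..........................................................................................
203 ..........................................................................................
205 ..........................................................................................
207 ..........................................................................................
209 ..........................................................................................
211 ..........................................................................................
213 ..........................................................................................
```

The guard bar's projection matches about 70° in the scene view. The slots show the three heads at (0.467, -0.388), (0.466, -0.276) and (0.599, -0.346), all flat and separate. Handing in.

```bash
python3 -c "
from station import ctrl
print(ctrl.finish_job())"
```

```text
the job is handed in; nothing more can be done
None
```

The job is handed in, with no verdict returned. By my own measurements, the guard stands at about 70 degrees and both hammer heads lie on the tote floor beside the one already there, which hasn't moved. I never touched the offcut in the tray or the other bench items, but I didn't measure them again at the end.

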